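# Switch on the long bench lamp

## Task

The bench needs more light for inspection work: switch on the longer of the two grey bench lamps by sliding the black switch in its recessed slot all the way towards the lens. Leave the switch of the shorter lamp where it is.

Things in the scene. Friction and masses are not known exactly. Their poses are not given: they have to be found in the camera images.
- long_lamp: Longer grey bench lamp, fixed to the table: 249 mm long, 70 wide, top face 34 mm up. Origin: on the table under the middle of its slot; +x runs along the lamp to the round head with the lens (x=+113 mm; tail x=-136), z up. The slot in the top: x -45 to +45, y -18 to +18 mm, 10 mm deep. In it slides a black block 16 x 33 mm, its ribbed top flush with the lamp's top.
- long_lamp_switch (a joint): How far that block is slid to the lens (+x of long_lamp), m: 0 off, 0.028 fully on, at its stop. Starts at 0 to 0.005; friction about 2 N, no spring, stays where left. Its rear face is at x = 0 + this value, so the slot behind it is a pocket at least 45 mm long, 36 wide, 10 deep: closed fingertips fit in and push the block.
- short_lamp: Shorter lamp of the same make, width, height and slot, fixed too: 151 mm long. Origin on the table under the middle of its slot, +x along it to its lens (x=+84 mm; tail x=-67). Not to be switched.
- short_lamp_switch (a joint): The same for the short lamp: 0 = off, 0.028 = fully on; starts between 0 and 0.005 and has to stay there.

How it is judged:
By the outcome, as a careful person would: the job done as asked, in the order asked, and still so for the second after the job is handed in, with the robot touching nothing.
It also fails if it takes over 32 s, if anything falls off the work surface, if the arm or the gripper's body presses on something with over 40 N, if the wrist force passes 120 N, or if a joint passes its speed limit or range.

## Robot

A 6-joint arm with a two-finger parallel gripper is mounted at the origin on a cart in front of the work surface, level with it; the furniture and walls round the work are solid. World frame = base frame: x ahead of the robot, y to its left, z up, the work surface at z = 0. Lengths are in mm, angles in rad, forces in N, time in s.
With the tool pointing down it reaches from about 325 to 900 mm from the base axis. Payload 6.1 kg.
Tool frame: the origin (TCP) lies midway between the tips of the shut fingers; the grasp point (between the pads) lies bot.tcp_to_grasp behind it (bot.tcp_to_grasp is the distance from the TCP to the grasp point, in mm); z points along the fingers, y is the line along which they close (so a half turn about z gives the same grasp; the last joint's range is limited). The gripper opens to 87 mm and grips with 3 to 60 N. Pads are 19 mm wide; open, the fingers measure 117 mm over their backs; the gripper's body (75 mm by 190 mm) begins 51 mm behind the grasp point.
Start: joints at [-1.324, 0.22, 1.526, -0, 1.395, -0.126], TCP at [227.633, -582.064, 222.538] pointing down, gripper open.
Joint ranges: [-2.98, 2.98], [-0.91, 2.08], [0.09, 2.57], [-1.24, 4.39], [0.2, 2.65], [-2.68, 2.68]. Speed limits (rad/s): [2.57, 2.57, 3.01, 3.14, 3.14, 3.14].

## Interface

Orientations are given as a 3x3 rotation matrix whose columns are the frame's x, y, z axes.
In Python, from cell import sensors, cams, job, bot gives the robot as it stands. The module is installed in compiled form; this text tells all that it offers.
- The arm moves only by the tool servo_tool, never from a script. Its argument "series" is a list that holds one entry, the list of rows, each a list of 7 numbers: the shift along the tool's x, y, z in units of 60 cm (1.0 is 60 cm), then the turn, a rotation vector about the tool's x, y, z in units of pi/2 rad (1.0 is pi/2 rad), then the opening, from -1 (shut) to 1 (fully open), so that 0 is half open. A call has 1 to 20 rows; each row shifts and turns the commanded pose from where the row before left it, along the tool's axes as they then stand; what a row does not reach is not made up. A row lasts 1/12 s, in which the tool goes at most 41.7 mm and 7.16 degrees, less where a joint would pass 70% of its speed; a pose out of reach is approached as far as the arm can. A call with a number of a shift or a turn outside -1 to 1 is refused whole. A call with a gripper value outside its range is refused whole. The fingers move at their own pace and stop on an object; "squeeze" is the grip in N (left out, the last holds). Time passes only in rows, so rows that do not move let the fingers close. It gives the time, the measured TCP pose, the force, the opening and the grip force at its end, in the units of the state.
- sensors.read_state(): the state, without advancing time (a new reading comes with each control period).
- cams.capture(name): name is "scene" or "top" or "wrist"; returns the picture (480x640x3 uint8, red, green, blue); there is no depth.
- cams.camera_model(name): a dict with "fx", "fy", "cx", "cy" (pixels), "distortion" ([k1, k2, p1, p2, k3] as OpenCV has them; the pictures are not rectified), "R" (3x3) and "t" (3): a world point X has camera coordinates R X + t; the wrist camera has in their place "T_tool_cam" (4x4, takes a point from camera to tool coordinates, whose origin is the TCP and whose axes are the flange's). Camera axes: x right, y down, z forward; pixel columns grow to the right and rows downward; lengths in mm; the calibration is good to about 2 mm. A picture is of the moment at which its call begins: read the wrist's pose just before it. camera_model takes no time and is no camera call.
- job.close_job(): hands the job in; it is judged then, once.
The state is a dict: "time_s": time; "joint_positions": joint angles; "joint_velocities": joint speeds; "joint_torque": joint torques, N m; "ee_pos": TCP position; "tcp_rot": TCP orientation; "force": force on the tool from outside, world axes, zero at the start; "torque": the same for the moment, N m; "width": finger opening in mm; "finger_force": force on a finger pad.
Only numpy, scipy, OpenCV 4.12 (cv2) and the standard library are available. Lean on these libraries where they do the work, as an engineer would, in place of code of your own. Each camera call takes 0.05 s, during which the arm holds its last target. There are 200 camera calls.

## Working session

There is one attempt and no reset: what is moved stays moved. The work goes in short steps, Python scripts to look and compute and a tool call to move; the robot and the scene stay as the last step left them, time stands still between calls to the robot, and variables do not carry over. Pictures are saved under pics/ and viewed, at most 10 in all, crops included, and the job is handed in when it is done.

Besides the shell and the picture viewer there is one more tool, called after "Call:" as a command line: name --argument value ..., lists and objects as JSON in quotes. servo_tool: Moves the arm, as the interface text tells. Shifts and turns lie within -1 to 1; 1 stands for 60 cm of shift or pi/2 rad of turn. Its arguments: {"type":"object","properties":{"series":{"type":"array"},"squeeze":{"type":"number"}},"required":["series"]}

```bash
mkdir -p pics; python3 - <<'E'
from cell import sensors,cams,bot
import cv2,numpy as np
s=sensors.read_state();print(s['time_s'],s['ee_pos'],np.round(s['tcp_rot'],3).tolist(),s['width'],bot.tcp_to_grasp)
for n in ["top","scene"]:
    cv2.imwrite(f"pics/{n}1.png",cams.capture(n)[:,:,::-1])
E
```

```text
0.0 [ 227.47698322 -581.476091    221.43093922] [[0.931, 0.364, -0.001], [0.364, -0.931, 0.002], [0.0, -0.002, -1.0]] 87.04906243567021 18.700000000000003
```

View pics/top1.png

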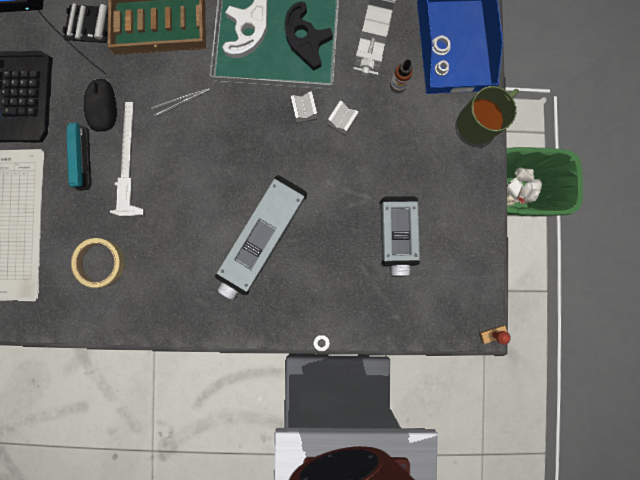

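The top view shows the long lamp from its tail at about (291,186) to its lens at about (228,291), with the slot around (256,243). The short lamp is at (401,232). I'll zoom in on the long lamp.

```bash
python3 - <<'E'
import cv2
i=cv2.imread("pics/top1.png")[170:305,200:320]
cv2.imwrite("pics/crop1.png",cv2.resize(i,None,fx=4.4,fy=4.4,interpolation=cv2.INTER_CUBIC))
E
```

```text
(no output)
```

View pics/crop1.png

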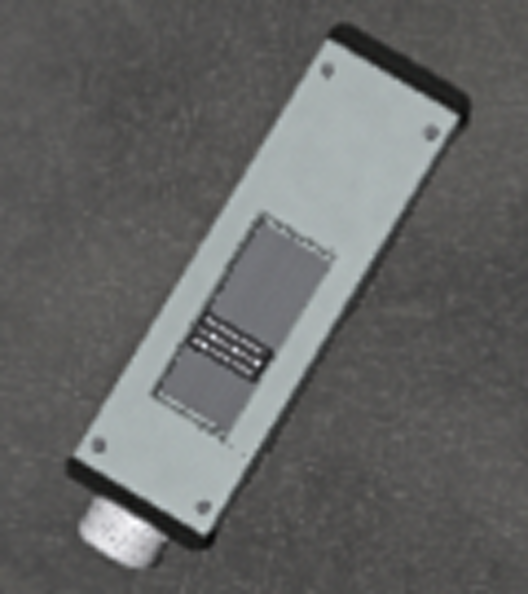

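The crop shows the slot corners at (260,213), (335,255), (228,437) and (153,393). The rear edge of the block runs from (208,314) to (273,352).

```bash
cat >h.py <<'E'
import cv2,numpy as np
from cell import sensors,cams
def world(n,px,z,T=None):
    m=cams.camera_model(n);K=np.array([[m['fx'],0,m['cx']],[0,m['fy'],m['cy']],[0,0,1]])
    u=cv2.undistortPoints(np.array(px,float).reshape(-1,1,2),K,np.array(m['distortion']))[:,0]
    d=np.c_[u,np.ones(len(u))]
    if n=="wrist":
        W=T@np.array(m['T_tool_cam']);R=W[:3,:3];c=W[:3,3]
    else: R=np.array(m['R']).T;c=-R@np.array(m['t'])
    d=d@R.T
    return c+d*((z-c[2])/d[:,2])[:,None]
def pose(s):
    T=np.eye(4);T[:3,:3]=s['tcp_rot'];T[:3,3]=s['ee_pos'];return T
def report(P):
    # P: tail-left, tail-right, lens-right, lens-left slot corners, rear-left, rear-right
    c=P[:4].mean(0);a=P[2]+P[3]-P[0]-P[1];L=np.linalg.norm(a)/2;a/=np.linalg.norm(a)
    print("centre",c.round(1),"dir",a.round(3),"yaw",np.arctan2(a[1],a[0]),"len",L,"wid",np.linalg.norm(P[0]-P[1]),np.linalg.norm(P[2]-P[3]),"rear x",(P[4:]-c)@a)
    return c,a
E
python3 - <<'E'
from h import *
p=np.array([[260,213],[335,255],[228,437],[153,393],[208,314],[273,352]])/4.4+[200,170]-.4
c,a=report(world("top",p,34))
s=sensors.read_state();T=pose(s)
# target: TCP x of tool along a? give options
for off in (-25,):
    g=c+off*a;print("goal",g, "delta tool",T[:3,:3].T@(g-T[:3,3]))
print("dir in tool",T[:3,:3].T@a, np.array(cams.camera_model("wrist")['T_tool_cam']).round(2).tolist())
E
```

```text
centre [512.3 200.2  34. ] dir [-0.873  0.488  0.   ] yaw 2.632169917961502 len 89.81111405956506 wid 37.010273628548674 37.26269833066894 rear x [3.99422078 3.97243184]
goal [534.15069801 188.02780994  34.        ] delta tool [ 565.85676595 -604.70477955  188.69951415]
dir in tool [-0.63546178 -0.77213137  0.00120956] [[0.0, -0.96, -0.27, 73.36], [1.0, 0.0, 0.0, 0.33], [-0.0, -0.27, 0.96, -162.54], [0.0, 0.0, 0.0, 1.0]]
```

The measured slot is 89.8 x 37 mm against a true 90 x 36 mm, and the switch sits at about 4 mm, so the fix looks good. I'll move above the pocket with the fingers shut, then turn so the tool's -y axis points to the lens. That way the 19 mm pad width lies across the 36 mm slot.

Call:
servo_tool --series '[[[0.0472,-0.0504,0,0,0,0,-1],[0.0472,-0.0504,0,0,0,0,-1],[0.0472,-0.0504,0,0,0,0,-1],[0.0472,-0.0504,0,0,0,0,-1],[0.0472,-0.0504,0,0,0,0,-1],[0.0472,-0.0504,0,0,0,0,-1],[0.0472,-0.0504,0,0,0,0,-1],[0.0472,-0.0504,0,0,0,0,-1],[0.0472,-0.0504,0,0,0,0,-1],[0.0472,-0.0504,0,0,0,0,-1],[0.0472,-0.0504,0,0,0,0,-1],[0.0472,-0.0504,0,0,0,0,-1],[0.0472,-0.0504,0,0,0,0,-1],[0.0472,-0.0504,0,0,0,0,-1],[0.0472,-0.0504,0,0,0,0,-1],[0.0472,-0.0504,0,0,0,0,-1],[0.0472,-0.0504,0,0,0,0,-1],[0.0472,-0.0504,0,0,0,0,-1],[0.0472,-0.0504,0,0,0,0,-1],[0.0472,-0.0504,0,0,0,0,-1]]]' --squeeze 40

```text
time_s: 1.77
ee_pos: [534.9, 189.7, 222.1]
tcp_rot: [[0.931, 0.365, -0.001], [0.365, -0.931, -0.0], [-0.001, 0.0, -1.0]]
force: [0.7, -0.5, 0.2]
width: 0.4
finger_force: 0.0
```

Call:
servo_tool --series '[[[0,0,0.013,0,0,-0.0549,-1],[0,0,0.013,0,0,-0.0549,-1],[0,0,0.013,0,0,-0.0549,-1],[0,0,0.013,0,0,-0.0549,-1],[0,0,0.013,0,0,-0.0549,-1],[0,0,0.013,0,0,-0.0549,-1],[0,0,0.013,0,0,-0.0549,-1],[0,0,0.013,0,0,-0.0549,-1],[0,0,0,0,0,0,-1],[0,0,0,0,0,0,-1],[0,0,0,0,0,0,-1],[0,0,0,0,0,0,-1]]]'

```text
time_s: 2.77
ee_pos: [535.2, 187.6, 160.8]
tcp_rot: [[0.488, 0.873, 0.001], [0.873, -0.488, 0.0], [0.001, 0.001, -1.0]]
force: [0.0, -0.3, -0.2]
width: 0.5
finger_force: 0.0
```

```bash
python3 - <<'E'
from h import *
s=sensors.read_state();T=pose(s);np.save("T1.npy",T)
cv2.imwrite("pics/w1.png",cams.capture("wrist")[:,:,::-1])
a=np.array([-.873,.488,0]);g=np.array([512.3,200.2,34])-25*a
print(s['time_s'],T.round(3).tolist(),s['width'],s['force'],"delta",T[:3,:3].T@(g-T[:3,3]),"a",T[:3,:3].T@a)
E
```

```text
2.7667 [[0.488, 0.873, 0.001, 535.21], [0.873, -0.488, 0.0, 187.551], [0.001, 0.001, -1.0, 160.755], [0.0, 0.0, 0.0, 1.0]] 0.5299312776244652 [ 0.0080451  -0.33313446 -0.15558289] delta [ -0.20949089  -1.25475942 126.75403625] a [-9.91441173e-05 -1.00013624e+00 -6.95913020e-04]
```

View pics/w1.png

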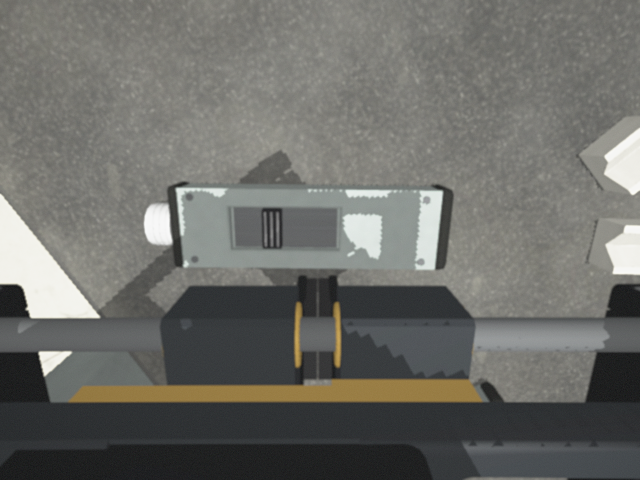

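The wrist view shows the slot from (231,207) to (340,249), the rear edge of the block at column 283 and the lens on the left. I'll cross-check this against the top view.

```bash
python3 - <<'E'
from h import *
T=np.load("T1.npy")
c,a=report(world("wrist",[[338.5,207],[340,249],[233,249],[231,207],[283,209],[283,247]],34,T))
g=c-23*a
print("delta",T[:3,:3].T@(g-T[:3,3]))
E
```

```text
centre [512.5 200.3  34. ] dir [-0.873  0.488  0.   ] yaw 2.6318720015252435 len 87.13946008117047 wid 35.25072107288514 35.18069400629035 rear x [1.76383208 2.56724847]
delta [-1.05515003e-02 -3.19174669e+00  1.26752802e+02]
```

Both cameras agree to within 1 mm. I'll descend into the pocket.

Call:
servo_tool --series '[[[0,-0.00167,0.0386,0,0,0,-1],[0,-0.00167,0.0386,0,0,0,-1],[0,-0.00167,0.0386,0,0,0,-1],[0,-0.00167,0.0386,0,0,0,-1],[0,0,0.0386,0,0,0,-1],[0,0,0,0,0,0,-1],[0,0,0,0,0,0,-1],[0,0,0.004,0,0,0,-1],[0,0,0.004,0,0,0,-1],[0,0,0.004,0,0,0,-1],[0,0,0.004,0,0,0,-1],[0,0,0.004,0,0,0,-1],[0,0,0.004,0,0,0,-1],[0,0,0.004,0,0,0,-1],[0,0,0,0,0,0,-1],[0,0,0,0,0,0,-1],[0,0,0,0,0,0,-1],[0,0,0,0,0,0,-1]]]'

```text
time_s: 4.32
ee_pos: [531.5, 189.5, 27.6]
tcp_rot: [[0.487, 0.874, 0.0], [0.874, -0.487, 0.0], [0.0, 0.0, -1.0]]
force: [-0.6, 0.2, -0.7]
width: 0.6
finger_force: 0.0
```

The tips are in the pocket with no contact. I'll push along -y toward the lens and watch the force.

Call:
servo_tool --series '[[[0,-0.004,0,0,0,0,-1],[0,-0.004,0,0,0,0,-1],[0,-0.004,0,0,0,0,-1],[0,-0.004,0,0,0,0,-1],[0,-0.004,0,0,0,0,-1],[0,-0.004,0,0,0,0,-1],[0,-0.004,0,0,0,0,-1],[0,-0.004,0,0,0,0,-1],[0,-0.004,0,0,0,0,-1],[0,-0.004,0,0,0,0,-1],[0,-0.004,0,0,0,0,-1],[0,-0.004,0,0,0,0,-1],[0,-0.004,0,0,0,0,-1],[0,0,0,0,0,0,-1],[0,0,0,0,0,0,-1]]]'

```text
time_s: 5.57
ee_pos: [503.6, 204.8, 27.6]
tcp_rot: [[0.486, 0.874, -0.001], [0.874, -0.486, 0.0], [-0.0, -0.001, -1.0]]
force: [-0.3, -0.4, 0.1]
width: 0.5
finger_force: 0.1
```

Call:
servo_tool --series '[[[0,-0.002,0,0,0,0,-1],[0,-0.002,0,0,0,0,-1],[0,-0.002,0,0,0,0,-1],[0,-0.002,0,0,0,0,-1]]]'

```text
time_s: 5.9
ee_pos: [500.0, 206.9, 27.6]
tcp_rot: [[0.487, 0.874, 0.0], [0.874, -0.487, -0.0], [0.0, 0.0, -1.0]]
force: [2.2, -1.0, -0.4]
width: 0.4
finger_force: 1.1
```

```bash
python3 - <<'E'
from h import *
i=cams.capture("wrist")[:,:,::-1]
cv2.imwrite("pics/w2.png",i)
E
```

```text
(no output)
```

View pics/w2.png

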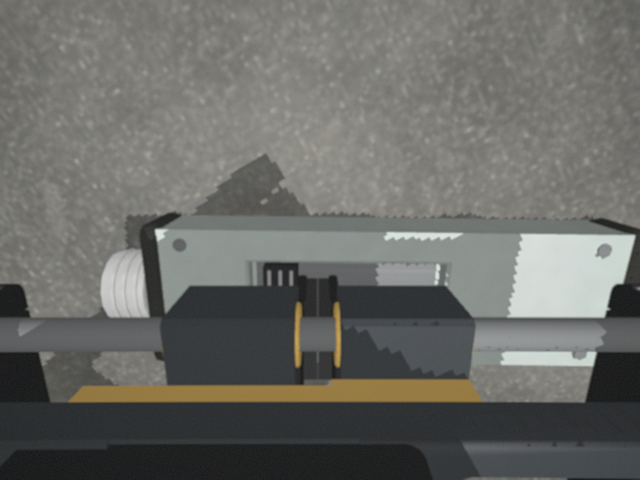

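The fingers are against the block at about 2.4 N, which is sliding friction. The block's front edge is at column 263 and the slot end near 252, so roughly 5 mm remain. I'll keep pushing until the force rises.

Call:
servo_tool --series '[[[0,-0.002,0,0,0,0,-1],[0,-0.002,0,0,0,0,-1],[0,-0.002,0,0,0,0,-1],[0,-0.002,0,0,0,0,-1]]]'

```text
time_s: 6.28
ee_pos: [495.7, 209.4, 27.6]
tcp_rot: [[0.487, 0.874, 0.0], [0.874, -0.487, 0.0], [0.0, 0.0, -1.0]]
force: [2.8, -0.6, -0.6]
width: 0.4
finger_force: 1.1
```

Call:
servo_tool --series '[[[0,-0.002,0,0,0,0,-1],[0,-0.002,0,0,0,0,-1]]]'

```text
time_s: 6.45
ee_pos: [495.2, 209.7, 27.7]
tcp_rot: [[0.486, 0.874, 0.004], [0.874, -0.486, -0.001], [0.001, 0.004, -1.0]]
force: [11.0, -6.4, -7.3]
width: 0.5
finger_force: 6.2
```

The force jumped to about 13 N and the tip stopped, so the block is at its stop. I'll add a small extra push, back off and lift.

Call:
servo_tool --series '[[[0,-0.001,0,0,0,0,-1],[0,0,0,0,0,0,-1]]]'

```text
time_s: 6.62
ee_pos: [495.2, 209.7, 27.7]
tcp_rot: [[0.486, 0.874, 0.005], [0.874, -0.486, -0.001], [0.001, 0.005, -1.0]]
force: [10.2, -5.1, -7.0]
width: 0.8
finger_force: 5.5
```

Call:
servo_tool --series '[[[0,0.005,0,0,0,0,-1],[0,0.01,0,0,0,0,-1],[0,0.01,0,0,0,0,-1],[0,0,0,0,0,0,-1],[0,0,0,0,0,0,-1],[0,0,-0.02,0,0,0,-1],[0,0,-0.04,0,0,0,-1],[0,0,-0.06,0,0,0,-1],[0,0,-0.06,0,0,0,-1],[0,0,-0.05,0,0,0,-1],[0,0,0,0,0,0,-1],[0,0,0,0,0,0,-1],[0,0,0,0,0,0,-1]]]'

```text
time_s: 7.7
ee_pos: [505.6, 203.5, 165.6]
tcp_rot: [[0.486, 0.874, -0.0], [0.874, -0.486, 0.0], [-0.0, -0.0, -1.0]]
force: [-0.0, -0.9, -0.2]
width: 0.5
finger_force: 0.0
```

```bash
python3 - <<'E'
from h import *
s=sensors.read_state();np.save("T2.npy",pose(s));print(s['time_s'],s['ee_pos'])
i=cams.capture("wrist")[:,:,::-1]
cv2.imwrite("pics/w3.png",i)
E
```

```text
7.7 [505.64704627 203.52178872 165.59154367]
```

View pics/w3.png

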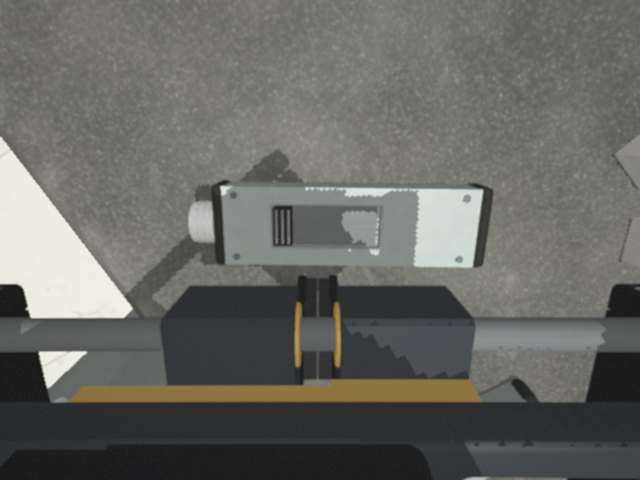

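The block's front edge is now at column 273 and the slot's lens end at column 272. The switch is fully on and the arm is clear.

```bash
python3 -c "
from cell import job
print(job.close_job())"
```

```text
the job is handed in; nothing more can be done
None
```

The long lamp's switch is slid to its stop at the lens end, confirmed by a wrist-camera image; the short lamp was not touched, and I handed the job in at about 8 s with the arm clear.

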